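# Sort two axle stubs and hold a spread snap ring at the groove

### The arm

A 7-joint arm with a two-finger parallel gripper is mounted at the origin on a cart in front of the work surface, level with it; the furniture and walls round the work are solid. World frame = base frame: x ahead of the robot, y to its left, z up, the work surface at z = 0. Lengths are in m, angles in rad, forces in N, time in s.
With the tool pointing down it reaches from about 0.4 to 0.85 m from the base axis. Payload 4.5 kg.
Tool frame: the origin (TCP) lies where the fingers leave the gripper's body, on its centre line; the fingertips stand 64 mm ahead of it and the grasp point (between the pads) lies 45 mm ahead of it; z points along the fingers, y is the line along which they close (so a half turn about z gives the same grasp; the last joint's range is limited). The gripper opens to 88 mm and grips with 3 to 60 N. Pads are 18 mm wide; open, the fingers measure 123 mm over their backs; the gripper's body (75 mm by 187 mm) begins 45 mm behind the grasp point.
Start: joints at [-1.179, 0.689, -0.195, 1.565, 0.157, 0.902, -0.215], TCP at [0.219, 0.585, 0.303] pointing down, gripper open.
Joint ranges: [-3.01, 3.01], [-0.46, 2.08], [-1.47, 1.51], [0.13, 2.56], [-1, 4.14], [0.04, 2.09], [-2.66, 2.66]. Speed limits (rad/s): [2.57, 2.57, 3.14, 3.14, 3.14, 3.14, 3.14].

### API

Orientations are given as a unit quaternion [x, y, z, w].
In Python, from plant import r gives the robot as it stands.
- The arm moves only by the tool play_rows, never from a script. Its arguments are lists of equal length, an entry for each row: "translation": the shift along the tool's x, y, z in m, a list of three; "delta_rot": the turn, a rotation vector about the tool's x, y, z in degrees, a list of three; "grip": the opening, from -1 (shut) to 1 (fully open). In form: {"translation": [[x, y, z], ...], "delta_rot": [[rx, ry, rz], ...], "grip": [grip, ...]}. A call has 1 to 20 rows; each row shifts and turns the commanded pose from where the row before left it, along the tool's axes as they then stand; what a row does not reach is not made up. A row lasts 1/8 s, in which the tool goes at most 62.5 mm and 10.7 degrees, less where a joint would pass 70% of its speed; a pose out of reach is approached as far as the arm can. A call with a gripper value outside its range is refused whole. The fingers move at their own pace and stop on an object; "squeeze" is the grip in N (left out, the last holds). Time passes only in rows, so rows that do not move let the fingers close. It gives the time, the measured TCP pose, the force, the opening and the grip force at its end, in the units of the state.
- r.get_state(): the state, without advancing time (a new reading comes with each control period).
- r.snapshot(name): name is "side" or "top" or "wrist"; returns the picture (480x640x3 uint8, blue, green, red); there is no depth.
- r.get_calibration(name): a dict with "intrinsics" (3x3 intrinsics, pixels), "eye" and "rotation" of the camera in the world. Camera axes: x right, y up, looking along -z (the intrinsics and any distortion apply to the point x, -y, -z); pixel columns grow to the right and rows downward; lengths in m; the calibration is good to about 2 mm. A picture is of the moment at which its call begins: read the wrist's pose just before it. get_calibration takes no time and is no camera call; for the wrist camera it gives the pose at the moment of the call.
- r.finish_job(): hands the job in; it is judged then, once.
Trained networks look in the newest picture that a camera, given by its name, has taken for a name from the list of things; names that differ only in an ending like _2 or _b are one class to them, and where a whole thing is asked for, a point or a joint stands for the part that bears it (a point fixed in the world has none). Each returns a list of dicts, best first, with "confidence" (0 to 1); they miss things now and then, are a little off and sometimes report something else, mostly with a low value. They report only what shows in the picture. A call takes as long as a camera call. They do not tell look-alikes from the thing itself.
- r.look_for(camera, target): "point" ([x, y, z] in m, in world coordinates, good to about 4 mm: the middle of the surface that is visible of it).
- r.silhouettes(camera, target): "pixels" (480x640 bool, what is visible of it).
The state is a dict: "clock": time; "q": joint angles; "qd": joint speeds; "joint_torque": joint torques, N m; "tool_pos": TCP position; "eef_rot": TCP orientation; "contact_force": force on the tool from outside, world axes, zero at the start; "moment": the same for the moment, N m; "opening": opening from 0.0 (shut) to 1.0 (fully open); "finger_force": force on a finger pad.
Only numpy, scipy, OpenCV 4.12 (cv2) and the standard library are available. Lean on these libraries where they do the work, as an engineer would, in place of code of your own. Each camera call takes 0.05 s, during which the arm holds its last target. There are 200 camera calls.

### The job

Sort the two axle stubs first: the one with the green tags goes flat into the green pass nest, the one with the red tags flat into the red reject nest. Then take the ring pliers out of their stand by squeezing the blue handles fully so the snap ring at their tips spreads, carry it over to the green-tagged stub and lower the ring round its shaft until it is level with the groove. Finish while still holding the pliers upright and squeezed, ring spread and level with the groove, without leaning hard on the stub, and leave the beaker, brass weight, dropper bottle and timer alone.

Things in the scene. Friction and masses are not known exactly. Their poses are not given: they have to be found in the camera images.
- stub_green: axle stub, green tags (two, 11x24 mm, on top of the flange at +x and -x): aluminium flange 60 mm dia, 14 mm thick; black collar 31 mm dia to z = 20 mm; upright steel shaft 26 mm dia, chamfered end at z = 75 mm; dark groove 21 mm dia from z = 50.5 to 60.5 mm. Origin: centre of underside, z along shaft. 0.35 kg, loose on the worktop; grip the shaft from above, tips over the collar
- stub_red: axle stub, red tags (two, 11x24 mm, on top of the flange at +x and -x): aluminium flange 60 mm dia, 14 mm thick; black collar 31 mm dia to z = 20 mm; upright steel shaft 26 mm dia, chamfered end at z = 75 mm; dark groove 21 mm dia from z = 50.5 to 60.5 mm. Origin: centre of underside, z along shaft. 0.35 kg, loose on the worktop; grip the shaft from above, tips over the collar
- stub_green_groove (a point): point on the shaft axis of the green-tagged stub at mid-width of the groove, 55.5 mm above the stub's underside
- nest_pass: green round pass nest, fixed to the worktop: a cup 82 mm in outer diameter with four screw lugs reaching 51 mm from the centre, pocket 70 mm in diameter, rim at z = 16 mm, pocket floor at z = 5 mm. Origin: centre of the underside on the worktop
- nest_reject: red round reject nest, fixed to the worktop: a cup 82 mm in outer diameter with four screw lugs reaching 51 mm from the centre, pocket 70 mm in diameter, rim at z = 16 mm, pocket floor at z = 5 mm. Origin: centre of the underside on the worktop
- stand: fixed stand of the pliers: grey base plate 80x100x8 mm and two aluminium posts, 10 mm thick, at y = +-36 mm, 87 mm tall, each with a notch on top (24 mm wide along x, cheeks up to z = 97 mm) in which an ear of the pliers rests. Origin: centre of the underside; the pliers are lifted out straight up
- pliers: ring pliers, 0.24 kg, upright in the stand, tips down, snap ring fixed to the tips. Dark pivot block (20 x 44 mm, 26 mm tall) with ears out to y = +-42 mm (20 mm along x, 12 mm tall). Origin: middle of the pivot block, 93 mm above the worktop in the stand; z up along the pliers, y across the two handles, x toward the ring's centre. Lever tips at x = 0
- grip_point (a point): middle between the blue handles at the height to grip them, 95 mm above the pliers' origin, same axes. Handles are 18 mm wide along x, 8 mm thick, 55 to 131 mm above the origin; outer faces here 56 mm apart relaxed, 40 mm and parallel when fully squeezed along y; about 4 N on each starts it, 12 N holds it fully squeezed
- ring_center (a point): centre of the level steel snap ring (4 mm round wire), at mid-thickness, fixed in the pliers' frame at x = 22, y = 0, z = -75 mm; 18 mm above the worktop in the stand. Fully spread the ring is a circle 34 mm inside, 42 mm outside, open toward the lever tips; relaxed it is 21 mm wide inside along y and does not pass the shaft
- lever_left (a joint): hinge of the lever on the pliers' +y side (rad): 0 = relaxed (lower stop), 0.087 = that half of the ring fully spread (upper stop). Grows as the handle is squeezed inward; springs back when released
- lever_right (a joint): hinge of the lever on the pliers' -y side (rad): 0 = relaxed (lower stop), 0.087 = that half of the ring fully spread (upper stop). Grows as the handle is squeezed inward; springs back when released
- beaker: bystander, leave alone: clear glass beaker, 58 mm wide, 70 mm tall; origin at the centre of its underside
- brass_weight: bystander, leave alone: brass calibration weight, 29 mm wide, 40 mm tall; origin at the centre of its underside
- dropper_bottle: bystander, leave alone: small dropper bottle with orange cap, 28 mm wide, 80 mm tall; origin at the centre of its underside
- timer: bystander, leave alone: flat white bench timer with blue buttons, 66x66x19 mm; origin at the centre of its underside
Not all that is in view belongs to the job. Leave any brown or turquoise look-alike of the pliers alone.

How it is judged:
On the way, in this order (a step that is already met when the one before it is completed fails the run):
1. both stubs stand flat in their nests, green tags in the green nest and red tags in the red nest (horizontal distance between stub_green and nest_pass below 0.008 m and z of stub_green in the frame of nest_pass below 0.008 m and angle between each of stub_green, stub_red's own z axis and vertical below 0.08 rad and horizontal distance between stub_red and nest_reject below 0.008 m and z of stub_red in the frame of nest_reject below 0.008 m), for 0.2 s.
2. the pliers are held clear of their stand with the ring spread (value of joint each of lever_left, lever_right above 0.07 rad and contact force between the fingers and pliers above 3 N and z of pliers in the frame of stand above 0.12 m), for 0.2 s.
At the end, for the whole second after the job is handed in: Both stubs seated in their nests (8 mm, upright 0.08 rad); fingers hold the pliers (over 3 N), both levers over 0.07 rad, pliers upright within 0.12 rad and still; ring centre within 6 mm of the green stub's shaft axis and 4 mm of groove height; under 8 N on the stub, none on the nest (all of step 1 and value of joint each of lever_left, lever_right above 0.07 rad and contact force between the fingers and pliers above 3 N and horizontal distance between ring_center and stub_green_groove below 0.006 m and z of ring_center in the frame of stub_green_groove between -0.004 and 0.004 m and angle between pliers's own z axis and vertical below 0.12 rad and contact force between pliers and stub_green below 8 N and contact force between pliers and nest_pass below 0.5 N and linear speed of pliers below 0.02 m/s); the arm keeps its last pose, push and grip.
It fails at once if the beaker is disturbed (moved over 15 mm) (distance of beaker from where it was at the start of the episode above 0.015 m).
It fails at once if the brass weight is disturbed (moved over 15 mm) (distance of brass_weight from where it was at the start of the episode above 0.015 m).
It fails at once if the dropper bottle is disturbed (moved over 15 mm) (distance of dropper_bottle from where it was at the start of the episode above 0.015 m).
It fails at once if the timer is disturbed (moved over 15 mm) (distance of timer from where it was at the start of the episode above 0.015 m).
It fails at once if the red-tagged stub is put into the green nest (horizontal distance between stub_red and nest_pass below 0.008 m and z of stub_red in the frame of nest_pass below 0.008 m and angle between stub_red's own z axis and vertical below 0.08 rad).
It also fails if it takes over 72 s, if anything falls off the work surface, if the arm or the gripper's body presses on something with over 40 N, if the wrist force passes 120 N, or if a joint passes its speed limit or range.

## Working session

There is one attempt and no reset: what is moved stays moved. The work goes in short steps, Python scripts to look and compute and a tool call to move; the robot and the scene stay as the last step left them, time stands still between calls to the robot, and variables do not carry over. Pictures are saved under pics/ and viewed, at most 10 in all, crops included, and the job is handed in when it is done.

Besides the shell and the picture viewer there is one more tool, called after "Call:" by a JSON object that holds its "api" and its "payload". play_rows: Moves the arm, as the interface text tells. Its arguments: {"type":"object","properties":{"translation":{"type":"array","items":{"type":"array","items":{"type":"number"}}},"delta_rot":{"type":"array","items":{"type":"array","items":{"type":"number"}}},"grip":{"type":"array","items":{"type":"number"}},"squeeze":{"type":"number"}},"required":["translation","delta_rot","grip"]}

```bash
mkdir -p pics; ls
cat > h.py <<'E'
import numpy as np, cv2
from plant import r
from scipy.spatial.transform import Rotation as R
def cal(n):
    c=r.get_calibration(n); return np.array(c["intrinsics"]),np.array(c["eye"]),np.array(c["rotation"])
def ray(n,u,v,c=None):
    K,e,M=c or cal(n)
    d=np.linalg.inv(K)@np.array([u,v,1.]); d=M@np.array([d[0],-d[1],-d[2]]); return e,d/np.linalg.norm(d)
def atz(n,u,v,z,c=None):
    e,d=ray(n,u,v,c); return e+d*(z-e[2])/d[2]
def proj(n,p,c=None):
    K,e,M=c or cal(n); q=M.T@(np.array(p)-e); q=K@np.array([q[0],-q[1],-q[2]]); return q[:2]/q[2]
def tri(rays):
    A=sum(np.eye(3)-np.outer(d,d) for e,d in rays); b=sum((np.eye(3)-np.outer(d,d))@e for e,d in rays); return np.linalg.solve(A,b)
E
python3 - <<'E'
from h import *
np.set_printoptions(precision=4,suppress=True)
s=r.get_state(); print(s)
for n in ["side","top"]:
    im=r.snapshot(n); cv2.imwrite(f"pics/{n}0.png",im)
    c=r.get_calibration(n); print(n,c)
    for t in ["stub_green","stub_red","nest_pass","nest_reject","stand","pliers","ring_center","beaker","brass_weight","dropper_bottle","timer"]:
        print(t,[(np.round(d["point"],3),round(d["confidence"],2),np.round(proj(n,d["point"]))) for d in r.look_for(n,t)[:3]])
E
```

```text
pics
{'clock': 0.0, 'q': array([-1.1792,  0.69  , -0.1945,  1.5664,  0.1573,  0.9025, -0.2151]), 'qd': array([ 0.0001, -0.0014, -0.0001,  0.0029,  0.0011,  0.0007,  0.001 ]), 'joint_torque': array([  0.0002, -52.7546,  -1.2671, -15.3429,  -0.0527,   0.0065,
         0.0002]), 'tool_pos': array([0.2187, 0.5849, 0.3019]), 'eef_rot': array([ 0.1779,  0.9841, -0.0009, -0.0001]), 'contact_force': array([0.0268, 0.2017, 0.6118]), 'moment': array([-0.0102, -0.0218,  0.06  ]), 'finger_force': 0.0, 'opening': 1.002036338743857}
side {'intrinsics': array([[470.9039,   0.    , 315.2702],
       [  0.    , 470.9039, 239.1531],
       [  0.    ,   0.    ,   1.    ]]), 'eye': array([ 0.5141, -0.9363,  0.5314]), 'rotation': array([ 0.5562, -0.0086, -0.0237,  0.8307])}Traceback (most recent call last):
  File "<stdin>", line 8, in <module>
  File "h.py", line 12, in proj
    K,e,M=c or cal(n); q=M.T@(np.array(p)-e); q=K@np.array([q[0],-q[1],-q[2]]); return q[:2]/q[2]
                         ~~~^^~~~~~~~~~~~~~~
ValueError: matmul: Input operand 1 has a mismatch in its core dimension 0, with gufunc signature (n?,k),(k,m?)->(n?,m?) (size 3 is different from 4)
```

```bash
sed -i 's/np.array(c\["rotation"\])$/R.from_quat(c["rotation"]).as_matrix()/' h.py
python3 - <<'E'
from h import *
np.set_printoptions(precision=4,suppress=True)
for n in ["side","top"]:
    im=r.snapshot(n); cv2.imwrite(f"pics/{n}0.png",im)
    print(n,r.get_calibration(n))
    for t in ["stub_green","stub_red","nest_pass","nest_reject","stand","pliers","beaker","brass_weight","dropper_bottle","timer"]:
        print(t,[(np.round(d["point"],3).tolist(),round(d["confidence"],2),np.round(proj(n,d["point"])).tolist()) for d in r.look_for(n,t)[:3]])
E
```

```text
side {'intrinsics': array([[470.9039,   0.    , 315.2702],
       [  0.    , 470.9039, 239.1531],
       [  0.    ,   0.    ,   1.    ]]), 'eye': array([ 0.5141, -0.9363,  0.5314]), 'rotation': array([ 0.5562, -0.0086, -0.0237,  0.8307])}
stub_green [([0.609, -0.286, 0.014], 0.64, [356.0, 373.0])]
stub_red [([0.473, -0.283, 0.013], 0.8, [276.0, 376.0])]
nest_pass [([0.584, 0.008, 0.008], 0.88, [328.0, 293.0])]
nest_reject [([0.463, -0.075, 0.004], 0.96, [274.0, 316.0])]
stand [([0.534, 0.183, 0.021], 0.86, [304.0, 257.0])]
pliers [([0.72, 0.389, 0.123], 0.95, [365.0, 194.0]), ([0.398, 0.242, 0.089], 0.93, [252.0, 226.0]), ([0.598, 0.377, 0.087], 0.9, [324.0, 208.0])]
beaker [([0.728, -0.145, 0.046], 0.91, [408.0, 311.0])]
brass_weight [([0.747, 0.044, 0.021], 0.66, [396.0, 278.0]), ([0.533, 0.182, 0.024], 0.45, [304.0, 256.0]), ([0.757, 0.172, 0.041], 0.36, [390.0, 249.0])]
dropper_bottle [([0.608, -0.29, 0.014], 0.33, [356.0, 374.0])]
timer [([0.347, 0.094, 0.014], 0.59, [228.0, 277.0]), ([0.73, -0.147, 0.048], 0.18, [408.0, 311.0])]
top {'intrinsics': array([[441.0979,   0.    , 31
[... 249 characters left out ...]
b_red []
nest_pass [([0.527, 0.202, 0.011], 0.53, [256.0, 253.0]), ([0.469, -0.265, 0.015], 0.39, [444.0, 273.0])]
nest_reject [([0.465, -0.064, 0.004], 0.56, [363.0, 276.0]), ([0.536, 0.218, 0.104], 0.24, [243.0, 247.0])]
stand [([0.527, 0.202, 0.013], 0.8, [256.0, 253.0])]
pliers [([0.681, 0.261, 0.089], 0.94, [226.0, 186.0]), ([0.534, 0.215, 0.106], 0.78, [244.0, 247.0]), ([0.394, 0.246, 0.085], 0.74, [232.0, 309.0])]
beaker [([0.738, -0.132, 0.027], 0.89, [388.0, 166.0])]
brass_weight [([0.742, 0.054, 0.023], 0.66, [314.0, 166.0])]
dropper_bottle [([0.75, 0.178, 0.055], 0.57, [263.0, 160.0]), ([0.35, 0.106, 0.01], 0.29, [295.0, 324.0])]
timer [([0.349, 0.106, 0.01], 0.6, [295.0, 324.0])]
```

View pics/side0.png

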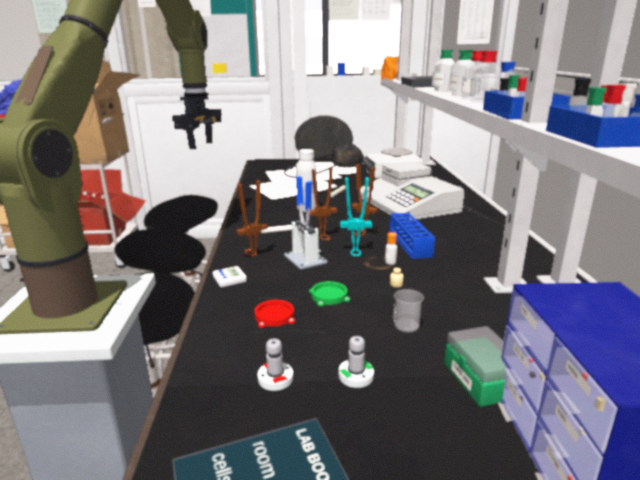

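View pics/top0.png

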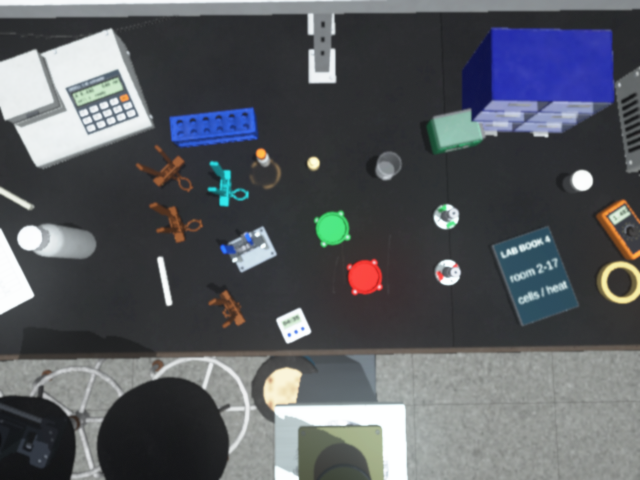

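Run:
```python
from h import *
np.set_printoptions(precision=4,suppress=True)
def blobs(n,lo,hi):
    im=cv2.imread(f"pics/{n}0.png"); h=cv2.cvtColor(im,cv2.COLOR_BGR2HSV); m=cv2.inRange(h,np.array(lo),np.array(hi))
    N,L,S,C=cv2.connectedComponentsWithStats(m)
    return [(C[i].round(1).tolist(),S[i].tolist()) for i in range(1,N) if S[i][4]>=8]
for n in ["side","top"]:
  for k,(lo,hi) in dict(red=([0,170,90],[4,255,255]),green=([50,150,70],[75,255,255]),blue=([108,170,100],[122,255,255])).items():
    print(n,k,[b for b in blobs(n,lo,hi) if 200<b[0][0]<480 and b[0][1]>150])
w=r.get_calibration("wrist"); s=r.get_state()
M=R.from_quat(s["eef_rot"]); print("cam in tool",M.inv().apply(w["eye"]-s["tool_pos"]),(M.inv()*R.from_quat(w["rotation"])).as_matrix(),w["intrinsics"])
print(M.as_matrix())
```

```text
side red [([273.9, 312.7], [254, 299, 42, 29, 912]), ([278.6, 378.4], [274, 376, 11, 6, 37])]
side green [([328.8, 292.5], [309, 281, 41, 25, 725]), ([477.2, 381.9], [445, 345, 59, 61, 1001]), ([367.1, 364.9], [365, 362, 7, 6, 24]), ([345.6, 372.8], [342, 370, 8, 6, 25])]
side blue [([299.0, 191.2], [296, 177, 7, 27, 118]), ([307.9, 194.4], [306, 182, 5, 27, 121]), ([412.6, 236.0], [390, 214, 45, 45, 1327])]
top red [([364.2, 276.6], [347, 259, 35, 35, 918]), ([439.8, 275.0], [438, 273, 4, 5, 11])]
top green [([442.2, 208.4], [440, 207, 5, 4, 10]), ([331.7, 227.9], [316, 212, 33, 33, 856])]
top blue [([248.5, 238.8], [246, 234, 6, 10, 30]), ([226.5, 248.9], [220, 244, 15, 10, 104])]
cam in tool [ 0.0733  0.0006 -0.0829] [[-0.0004  0.9575  0.2883]
 [ 1.      0.0002  0.001 ]
 [ 0.0009  0.2883 -0.9575]] [[363.5327   0.     313.4456]
 [  0.     363.5327 236.2479]
 [  0.       0.       1.    ]]
[[-0.9367  0.3502  0.    ]
 [ 0.3502  0.9367  0.0001]
 [ 0.      0.0001 -1.    ]]
```

Call:
{"api": "play_rows", "payload": {"translation": [[0,0,0],[0,0,0],[-0.028,-0.0385,-0.01],[-0.028,-0.0385,-0.01],[-0.028,-0.0385,-0.01],[-0.028,-0.0385,-0.01],[-0.028,-0.0385,-0.01],[-0.028,-0.0385,-0.01],[-0.028,-0.0385,-0.01],[-0.028,-0.0385,-0.01],[-0.028,-0.0385,-0.01],[-0.028,-0.0385,-0.01],[0,0,0],[0,0,0]], "delta_rot": [[0,0,-10.25],[0,0,-10.25],[0,0,0],[0,0,0],[0,0,0],[0,0,0],[0,0,0],[0,0,0],[0,0,0],[0,0,0],[0,0,0],[0,0,0],[0,0,0],[0,0,0]], "grip": [1,1,1,1,1,1,1,1,1,1,1,1,1,1]}}

```text
clock: 2.95
tool_pos: [0.4984, 0.201, 0.4027]
eef_rot: [-0.0, 1.0, 0.0, -0.0]
contact_force: [-0.1, -0.2, 0.0]
opening: 0.998
finger_force: 0.0
```

```bash
cat >> h.py <<'E'
import json
def snap(tag):
    """wrist picture with its calibration saved"""
    c=cal("wrist"); im=r.snapshot("wrist"); cv2.imwrite(f"pics/{tag}.png",im)
    np.savez(f"{tag}.npz",K=c[0],e=c[1],M=c[2],im=im); return c,im
def load(tag):
    z=np.load(f"{tag}.npz"); return (z["K"],z["e"],z["M"]),z["im"]
E
python3 - <<'E'
from h import *
np.set_printoptions(precision=4,suppress=True)
s=r.get_state(); print(s["clock"],s["tool_pos"],R.from_quat(s["eef_rot"]).as_matrix(),s["q"])
c,im=snap("w1"); 
for t in ["pliers","stand","grip_point"]:
    print(t,[(np.round(d["point"],3).tolist(),round(d["confidence"],2),np.round(proj("wrist",d["point"],c)).tolist()) for d in r.look_for("wrist",t)[:4]])
E
```

```text
2.95 [0.4984 0.201  0.4027] [[-1.     -0.0004 -0.0005]
 [-0.0004  1.      0.0008]
 [ 0.0005  0.0008 -1.    ]] [-0.2465  0.4693 -0.3499  1.6847  0.1819  1.0198  0.9141]
pliers [([0.683, 0.263, 0.111], 0.97, [365.0, 353.0]), ([0.39, 0.244, 0.098], 0.85, [357.0, 90.0]), ([0.729, 0.38, 0.156], 0.81, [475.0, 414.0]), ([0.582, 0.372, 0.12], 0.64, [470.0, 278.0])]
stand [([0.538, 0.212, 0.104], 0.59, [323.0, 235.0]), ([0.521, 0.211, 0.005], 0.58, [321.0, 201.0])]
grip_point [([0.396, 0.245, 0.097], 0.86, [357.0, 96.0]), ([0.539, 0.21, 0.105], 0.85, [322.0, 236.0]), ([0.682, 0.262, 0.115], 0.72, [365.0, 354.0]), ([0.729, 0.376, 0.157], 0.7, [472.0, 414.0])]
```

View pics/w1.png

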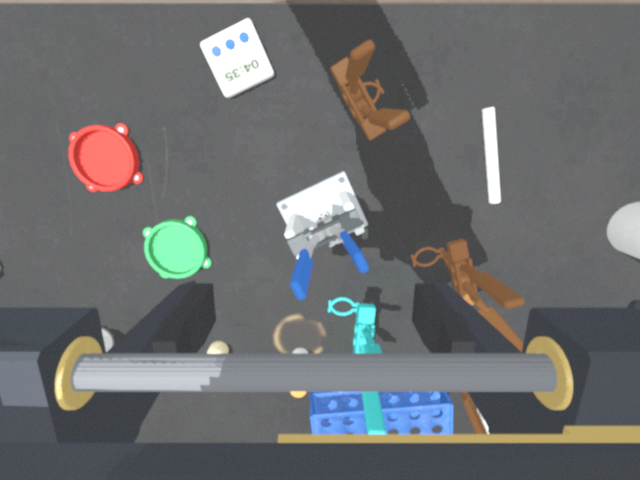

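Run:
```python
from h import *
im=cv2.imread("pics/w1.png")[165:305,240:400]; cv2.imwrite("pics/w1c.png",cv2.resize(im,None,fx=4,fy=4,interpolation=cv2.INTER_CUBIC))
```

```text
(no output)
```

View pics/w1c.png

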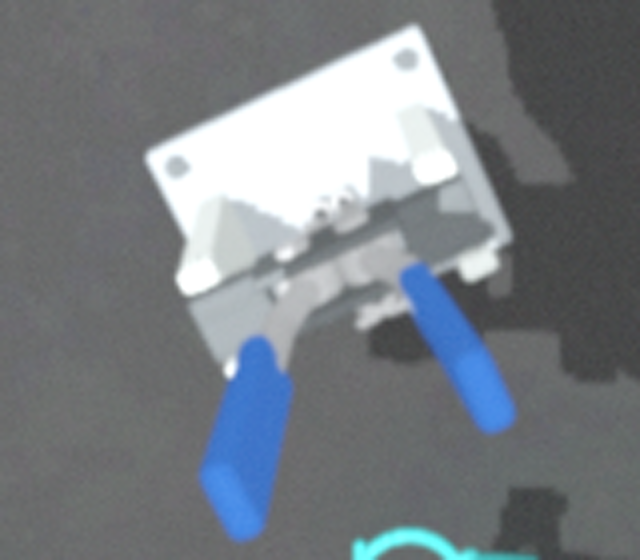

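Call:
{"api": "play_rows", "payload": {"translation": [[0,-0.05,0.005],[0,-0.05,0.005],[0,-0.05,0.005],[0,-0.05,0.005],[0,-0.05,0.005],[0,-0.05,0.005],[0,0,0],[0,0,0]], "delta_rot": [[0,0,0],[0,0,0],[0,0,0],[0,0,0],[0,0,0],[0,0,0],[0,0,0],[0,0,0]], "grip": [1,1,1,1,1,1,1,1]}}

```text
clock: 4.15
tool_pos: [0.499, -0.0982, 0.3727]
eef_rot: [-0.001, 1.0, 0.001, 0.0]
contact_force: [0.8, 0.6, -0.4]
opening: 1.001
finger_force: 0.0
```

Run:
```python
from h import *
c,im=snap("w2")
for t in ["stub_green","stub_red","nest_pass","nest_reject"]:
    print(t,[(np.round(d["point"],3).tolist(),round(d["confidence"],2),np.round(proj("wrist",d["point"],c)).tolist()) for d in r.look_for("wrist",t)[:3]])
s=cv2.imread("pics/side0.png")[150:290,230:390]
o=np.hstack([im[:, :],]) 
cv2.imwrite("pics/sidec.png",np.vstack([cv2.resize(s,(400,350),interpolation=cv2.INTER_CUBIC),np.zeros((0,400,3),np.uint8)]))
cv2.imwrite("pics/mix.png",np.hstack([cv2.resize(s,(400,350),interpolation=cv2.INTER_CUBIC),cv2.resize(im[50:400,60:460],(400,350))]))
```

```text
stub_green [([0.598, -0.27, 0.017], 0.63, [180.0, 266.0])]
stub_red [([0.468, -0.263, 0.021], 0.75, [174.0, 164.0])]
nest_pass [([0.58, 0.01, 0.004], 0.9, [396.0, 250.0])]
nest_reject [([0.46, -0.072, 0.009], 0.86, [335.0, 156.0]), ([0.716, -0.127, 0.033], 0.36, [292.0, 353.0])]
```

View pics/mix.png

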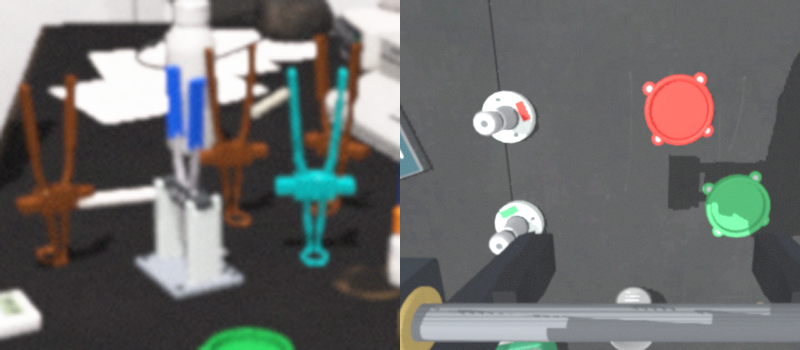

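Run:
```python
from h import *
np.set_printoptions(precision=4,suppress=True)
def blob(im,lo,hi,near):
    h=cv2.cvtColor(im,cv2.COLOR_BGR2HSV); m=cv2.inRange(h,np.array(lo),np.array(hi))
    m=cv2.morphologyEx(m,cv2.MORPH_OPEN,np.ones((7,7)))
    N,L,S,C=cv2.connectedComponentsWithStats(m); i=1+np.argmin([np.hypot(*(C[k]-near)) for k in range(1,N)])
    cn=max(cv2.findContours((L==i).astype(np.uint8),0,2)[0],key=cv2.contourArea); e=cv2.fitEllipse(cv2.convexHull(cn))
    return np.array(e[0]),e[1]
red=([0,120,60],[8,255,255]);gr=([45,120,40],[80,255,255])
T=cv2.imread("pics/top0.png"); ct=cal("top"); Sd=cv2.imread("pics/side0.png"); cs=cal("side")
c1,i1=load("w1"); c2,i2=load("w2")
for nm,rg,ps in [("red",red,[(364,277),(274,312),(105,157),(338,159)]),("green",gr,[(332,228),(328,293),(176,248),(397,255)])]:
    rays=[];
    for im,c,p in zip([T,Sd,i1,i2],[ct,cs,c1,c2],ps):
        q,ax=blob(im,*rg,p); rays.append(ray(None,*q,c)); print(nm,q,ax,atz(None,*q,0.012,c))
    print(" tri all",tri(rays)," wrist",tri(rays[2:]))
# stubs: shaft ends
for nm,w,t in [("red",(146,173),None),("green",(159,293),None)]:
    print(nm,"end at .075",atz(None,*w,.075,c2))
print("flange red",atz(None,169,167,.014,c2),"green",atz(None,178,270,.014,c2))
g=cv2.cvtColor(i2,cv2.COLOR_BGR2GRAY); print(cv2.HoughCircles(cv2.medianBlur(g,3)[120:320,100:240],cv2.HOUGH_GRADIENT,1,40,param1=120,param2=15,minRadius=20,maxRadius=32))
# tags in top
for p in [(447,216),(447,271)]: print("top flange",atz(None,*p,.014,ct))
```

```text
red [364.4381 276.6888] (35.68912887573242, 36.05164337158203) [ 0.463  -0.0671  0.012 ]
red [273.8074 312.4783] (28.295001983642578, 42.70170974731445) [ 0.4626 -0.0752  0.012 ]
red [103.3468 157.5063] (64.35919189453125, 74.37764739990234) [ 0.4624 -0.0675  0.012 ]
red [338.7833 159.349 ] (70.22416687011719, 71.58045959472656) [ 0.463  -0.0678  0.012 ]
 tri all [ 0.4628 -0.0682  0.0085]  wrist [ 0.4628 -0.0678  0.0115]
green [331.8192 227.9903] (34.05008316040039, 34.97111511230469) [0.5856 0.0116 0.012 ]
green [328.99   292.2964] (24.963972091674805, 38.614437103271484) [0.585  0.0038 0.012 ]
green [150.4096 248.5895] (7.366410255432129, 22.54247283935547) [ 0.5852 -0.0232  0.012 ]
green [397.3827 255.3206] (61.89310836791992, 64.77250671386719) [0.5849 0.0107 0.012 ]
 tri all [0.5821 0.0002 0.0235]  wrist [ 0.5687 -0.0008  0.059 ]
red end at .075 [ 0.4719 -0.2721  0.075 ]
green end at .075 [ 0.6085 -0.2752  0.075 ]
flange red [ 0.4721 -0.2714  0.014 ] green [ 0.6049 -0.2747  0.014 ]
[[[ 69.5  46.5  25.7]
  [ 79.5 154.5  24.6]]]
top flange [ 0.6112 -0.2771  0.014 ]
top flange [ 0.474  -0.2718  0.014 ]
```

Call:
{"api": "play_rows", "payload": {"translation": [[0.00675,-0.0435,0.03],[0.00675,-0.0435,0.03],[0.00675,-0.0435,0.03],[0.00675,-0.0435,0.03],[0,0,0.035],[0,0,0.035],[0,0,0.035],[0,0,0.035],[0,0,0.013],[0,0,0.01],[0,0,0],[0,0,0],[0,0,0],[0,0,0],[0,0,0],[0,0,0]], "delta_rot": [[0,0,0],[0,0,0],[0,0,0],[0,0,0],[0,0,0],[0,0,0],[0,0,0],[0,0,0],[0,0,0],[0,0,0],[0,0,0],[0,0,0],[0,0,0],[0,0,0],[0,0,0],[0,0,0]], "grip": [1,1,1,1,1,1,1,1,1,1,1,-1,-1,-1,-1,-1], "squeeze": 30}}

```text
clock: 6.4
tool_pos: [0.4719, -0.2736, 0.0897]
eef_rot: [0.0, 1.0, 0.0, 0.0]
contact_force: [-0.2, -0.4, -0.5]
opening: 0.456
finger_force: 0.0
```

Call:
{"api": "play_rows", "payload": {"translation": [[0,0,0],[0,0,0],[0,0,0],[0,0,0],[0,0,-0.02],[0,0,-0.03],[0,0,-0.01],[0,0,0]], "delta_rot": [[0,0,0],[0,0,0],[0,0,0],[0,0,0],[0,0,0],[0,0,0],[0,0,0],[0,0,0]], "grip": [-1,-1,-1,-1,-1,-1,-1,-1], "squeeze": 30}}

```text
clock: 7.4
tool_pos: [0.4719, -0.2736, 0.1497]
eef_rot: [0.0, 1.0, -0.0, 0.0]
contact_force: [0.5, 0.6, -3.4]
opening: 0.287
finger_force: 30.0
```

Run:
```python
from h import *
np.set_printoptions(precision=4,suppress=True)
s=r.get_state(); print(s["clock"],s["tool_pos"],s["contact_force"])
c,im=snap("w3")
for z in (0,): 
    p=s["tool_pos"]; 
    # expected flange centre if centred: grasp at stub z 44.7 -> underside at TCP-.0897
    q=proj(None,[p[0],p[1],p[2]-.0897+.014],c); print("flange centre expected px",q)
cv2.imwrite("pics/w3v.png",im)
```

```text
7.4 [ 0.4719 -0.2736  0.1497] [ 0.492   0.5615 -3.357 ]
flange centre expected px [313.3933 287.4408]
```

View pics/w3v.png

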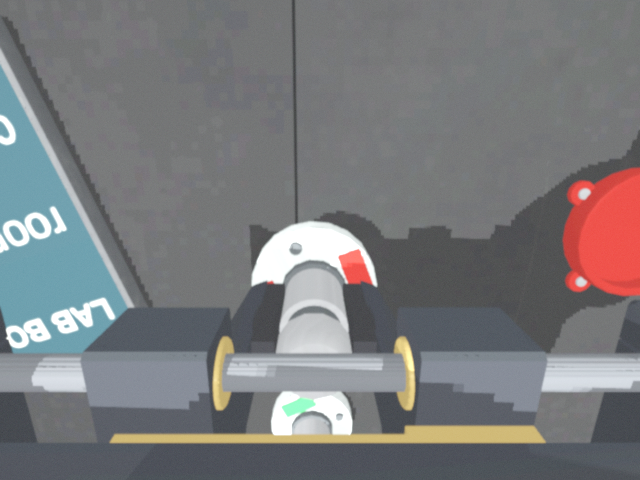

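Run:
```python
from h import *
c,im=load("w3"); p=np.array([.4719,-.2736,.1497-.0897+.014])
for dx in (-.003,0,.003):
  P=[proj(None,p+[dx+.03*np.cos(a),.03*np.sin(a),0],c) for a in np.linspace(0,6.28,60)]
  P=np.array(P); print(dx,P.min(0),P.max(0))
g=cv2.cvtColor(im,cv2.COLOR_BGR2GRAY); print(g[212:230,315], g[270,245:260],g[270,368:384])
```

```text
-0.003 [249.98148357 220.26138263] [376.82519575 337.23967256]
0 [250.30268739 226.69909936] [376.51119993 342.50751584]
0.003 [250.62069068 233.06939853] [376.2003337  347.72541863]
[123 122 122 124 121 117 107  91 104 170 222 243 245 244 240 245 255 255] [117 118 118 117 119 119 114 126 191 240 254 255 255 255 255] [241 255 255 254 254 239 181 105  86  85  88  88  87  86  82  86]
```

Call:
{"api": "play_rows", "payload": {"translation": [[0.0014,0.0412,0],[0.0014,0.0412,0],[0.0014,0.0412,0],[0.0014,0.0412,0],[0.0014,0.0412,0],[0,0,0.015],[0,0,0.02],[0,0,0.01],[0,0,0.007],[0,0,0.002],[0,0,0]], "delta_rot": [[0,0,0],[0,0,0],[0,0,0],[0,0,0],[0,0,0],[0,0,0],[0,0,0],[0,0,0],[0,0,0],[0,0,0],[0,0,0]], "grip": [-1,-1,-1,-1,-1,-1,-1,-1,-1,-1,-1], "squeeze": 30}}

```text
clock: 8.82
tool_pos: [0.465, -0.0677, 0.0958]
eef_rot: [0.0, 1.0, 0.0, 0.0]
contact_force: [0.8, 0.3, -3.8]
opening: 0.287
finger_force: 30.0
```

Run:
```python
from h import *
s=r.get_state(); print(s["tool_pos"],s["contact_force"])
c,im=snap("w4")
g=cv2.cvtColor(im,cv2.COLOR_BGR2GRAY)
cv2.imwrite("pics/w4v.png",im[150:400,170:470])
```

```text
[ 0.46496724 -0.06767304  0.09583052] [ 0.78598241  0.34853993 -3.7545816 ]
```

View pics/w4v.png

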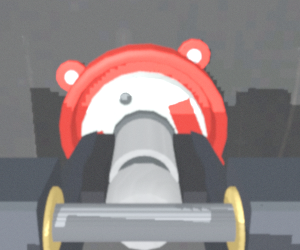

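Call:
{"api": "play_rows", "payload": {"translation": [[0,0,0.001],[0,0,0],[0,0,0],[0,0,0],[0,0,0],[0,0,0],[0,0,-0.025],[0,0,-0.04],[0,0,-0.02],[-0.028,-0.0414,0],[-0.028,-0.0414,0],[-0.028,-0.0414,0],[-0.028,-0.0414,0],[-0.028,-0.0414,0],[0,0,0.02],[0,0,0.035],[0,0,0.025],[0,0,0.01],[0,0,0]], "delta_rot": [[0,0,0],[0,0,0],[0,0,0],[0,0,0],[0,0,0],[0,0,0],[0,0,0],[0,0,0],[0,0,0],[0,0,0],[0,0,0],[0,0,0],[0,0,0],[0,0,0],[0,0,0],[0,0,0],[0,0,0],[0,0,0],[0,0,0]], "grip": [-1,0.6,0.6,0.6,0.6,0.6,0.6,0.6,0.6,0.6,0.6,0.6,0.6,0.6,0.6,0.6,0.6,0.6,0.6], "squeeze": 30}}

```text
clock: 11.25
tool_pos: [0.6043, -0.2737, 0.0891]
eef_rot: [-0.0, 1.0, 0.0, -0.001]
contact_force: [0.2, -0.4, 0.2]
opening: 0.801
finger_force: 0.0
```

Call:
{"api": "play_rows", "payload": {"translation": [[0,0,0],[0,0,0],[0,0,0],[0,0,0],[0,0,0],[0,0,0],[0,0,0],[0,0,-0.02],[0,0,-0.03],[0,0,-0.01],[0,0,0]], "delta_rot": [[0,0,0],[0,0,0],[0,0,0],[0,0,0],[0,0,0],[0,0,0],[0,0,0],[0,0,0],[0,0,0],[0,0,0],[0,0,0]], "grip": [-1,-1,-1,-1,-1,-1,-1,-1,-1,-1,-1], "squeeze": 30}}

```text
clock: 12.62
tool_pos: [0.6051, -0.2746, 0.1505]
eef_rot: [0.0, 1.0, -0.0, 0.001]
contact_force: [0.3, 0.5, -3.2]
opening: 0.286
finger_force: 30.0
```

Run:
```python
from h import *
np.set_printoptions(precision=4,suppress=True)
s=r.get_state(); print(s["tool_pos"],s["contact_force"],s["opening"])
c,im=snap("w5"); p=s["tool_pos"]+[0,0,-.0897+.014]
for dx in (-.003,0,.003):
  P=np.array([proj(None,p+[dx+.03*np.cos(a),.03*np.sin(a),0],c) for a in np.linspace(0,6.28,60)]); print(dx,P.min(0),P.max(0))
g=cv2.cvtColor(im,cv2.COLOR_BGR2GRAY); print(g[205:245,315], g[270,240:260],g[270,368:388])
```

```text
[ 0.6051 -0.2746  0.1505] [ 0.2524  0.5161 -3.1601] 0.28628047409879936
-0.003 [250.031  220.0895] [376.9179 337.0859]
0 [250.3521 226.5299] [376.6018 342.3529]
0.003 [250.6699 232.9026] [376.2888 347.5699]
[136 135 135 137 139 135 138 139 136 138 136 134 133 134 132 134 134 134
 132 130 125 118 117 113 111 106 100 113 165 223 252 254 255 255 255 255
 255 255 255 255] [133 130 130 129 129 130 130 129 130 128 117  99  95  93  92  93  99 132
 194 237] [236 203 141 100  92  92  96  93  91  92  91  93  90  94  93  96  94  93
  93  95]
```

Call:
{"api": "play_rows", "payload": {"translation": [[0.00375,0.0476,0],[0.00375,0.0476,0],[0.00375,0.0476,0],[0.00375,0.0476,0],[0.00375,0.0476,0],[0.00375,0.0476,0],[0,0,0.015],[0,0,0.02],[0,0,0.012],[0,0,0.006],[0,0,0.002],[0,0,0]], "delta_rot": [[0,0,0],[0,0,0],[0,0,0],[0,0,0],[0,0,0],[0,0,0],[0,0,0],[0,0,0],[0,0,0],[0,0,0],[0,0,0],[0,0,0]], "grip": [-1,-1,-1,-1,-1,-1,-1,-1,-1,-1,-1,-1], "squeeze": 30}}

```text
clock: 14.18
tool_pos: [0.5827, 0.0108, 0.0951]
eef_rot: [0.0, 1.0, 0.0, 0.0]
contact_force: [0.3, -0.8, -2.2]
opening: 0.288
finger_force: 30.0
```

Run:
```python
from h import *
s=r.get_state(); print(s["tool_pos"],s["contact_force"])
c,im=snap("w6")
cv2.imwrite("pics/w6v.png",im[150:400,170:470])
```

```text
[0.58267121 0.01083245 0.09509523] [ 0.34133969 -0.78759922 -2.16503457]
```

View pics/w6v.png

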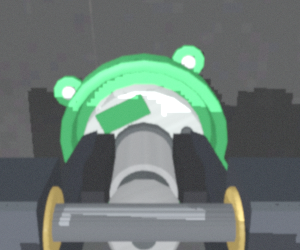

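Call:
{"api": "play_rows", "payload": {"translation": [[0,0,0.0005],[0,0,0],[0,0,0],[0,0,0],[0,0,0],[0,0,0],[0,0,-0.025],[0,0,-0.04],[0,0,-0.06],[0.02,0.0125,-0.06],[0.02,0.0125,-0.06],[0.02,0.0125,-0.06],[0.02,0.0125,0],[0,0,0],[0,0,0]], "delta_rot": [[0,0,0],[0,0,0],[0,0,0],[0,0,0],[0,0,0],[0,0,0],[0,0,0],[0,0,0],[0,0,0],[0,0,0],[0,0,0],[0,0,0],[0,0,0],[0,0,0],[0,0,0]], "grip": [-1,1,1,1,1,1,1,1,1,1,1,1,1,1,1]}}

```text
clock: 16.1
tool_pos: [0.5045, 0.0592, 0.3931]
eef_rot: [0.0, 1.0, -0.0, -0.0]
contact_force: [0.7, -1.3, -0.1]
opening: 0.998
finger_force: 0.0
```

Run:
```python
from h import *
s=r.get_state(); print(s["clock"],s["tool_pos"],s["contact_force"])
c,im=snap("w7")
a=im[60:360,150:550]
cv2.imwrite("pics/w7v.png",cv2.resize(a,(800,600),interpolation=cv2.INTER_CUBIC))
```

```text
16.1 [0.50450682 0.05917937 0.3931195 ] [ 0.67253553 -1.28762463 -0.14088145]
```

View pics/w7v.png

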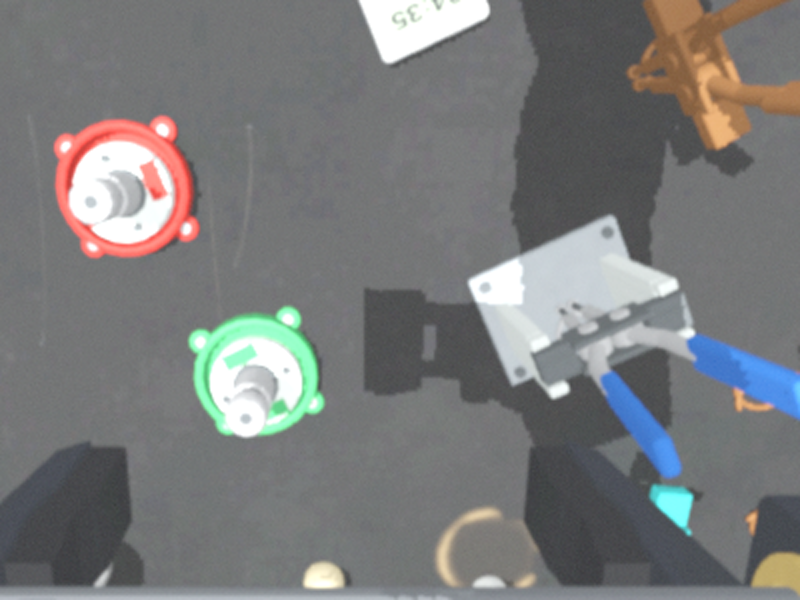

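Run:
```python
from h import *
np.set_printoptions(precision=4,suppress=True)
c1,i1=load("w1"); c7,i7=load("w7")
z=.008
A,B,D=[atz(None,150+u/2,60+v/2,z,c7) for u,v in[(470,283),(613,217),(517,385)]]
print("w7 plate",A,B,D,"ctr",(B+D)/2,np.linalg.norm(A-B),np.linalg.norm(A-D),np.degrees(np.arctan2(*(B-A)[1::-1])),np.degrees(np.arctan2(*(D-A)[1::-1])))
A1,B1,C1=[atz(None,240+u/4,165+v/4,z,c1) for u,v in[(148,155),(415,25),(510,240)]]
print("w1 plate",A1,B1,C1,"ctr",(A1+C1)/2,np.linalg.norm(A1-B1),np.linalg.norm(C1-B1),np.degrees(np.arctan2(*(B1-A1)[1::-1])),np.degrees(np.arctan2(*(C1-B1)[1::-1])))
ctr=((B+D)/2+(A1+C1)/2)/2; yaw=np.arctan2(*(B-A+B1-A1)[1::-1])
print(ctr,np.degrees(yaw))
# handle tops via blue blobs extreme
y=np.array([np.cos(yaw),np.sin(yaw),0]); x=np.array([y[1],-y[0],0])
for nm,c in(("w1",c1),("w7",c7)):
  for s in(1,-1):
    rc=[ctr[0],ctr[1],.018]+s*.022*x
    print(nm,s,"ring ctr px",proj(None,rc,c),"tips",proj(None,[ctr[0],ctr[1],.018],c),"grip",proj(None,[ctr[0],ctr[1],.188],c), "handle tops",[proj(None,np.array([ctr[0],ctr[1],.224])+k*y*.03,c) for k in(-1,1)])
```

```text
w7 plate [0.5244 0.1521 0.008 ] [0.4819 0.2406 0.008 ] [0.5949 0.188  0.008 ] ctr [0.5384 0.2143 0.008 ] 0.09826486081829262 0.07913164336258793 115.65888147164385 26.982675720459998
w1 plate [0.5233 0.1522 0.008 ] [0.4803 0.2404 0.008 ] [0.5527 0.2744 0.008 ] ctr [0.538  0.2133 0.008 ] 0.09808195983871178 0.07997426201477885 116.017081379997 25.165438424761867
[0.5382 0.2138 0.008 ] 115.83781459009755
w1 1 ring ctr px [330.2529 230.7758] tips [323.1947 216.3573] grip [328.1271 262.1048] handle tops [array([295.4592, 293.8617]), array([365.2694, 262.8169])]
w1 -1 ring ctr px [315.9674 201.5932] tips [323.1947 216.3573] grip [328.1271 262.1048] handle tops [array([295.4592, 293.8617]), array([365.2694, 262.8169])]
w7 1 ring ctr px [439.6327 228.292 ] tips [433.7119 213.5038] grip [497.2851 259.353 ] handle tops [array([482.0689, 292.0922]), array([560.062 , 259.6724])]
w7 -1 ring ctr px [427.6462 198.354 ] tips [433.7119 213.5038] grip [497.2851 259.353 ] handle tops [array([482.0689, 292.0922]), array([560.062 , 259.6724])]
```

Call:
{"api": "play_rows", "payload": {"translation": [[-0.0084,0.0387,0],[-0.0084,0.0387,0],[-0.0084,0.0387,0],[-0.0084,0.0387,0],[0,0,0],[0,0,0],[0,0,0],[0,0,0.04],[0,0,0],[0,0,0]], "delta_rot": [[0,0,0],[0,0,0],[0,0,0],[0,0,0],[0,0,-8.6],[0,0,-8.6],[0,0,-8.6],[0,0,0],[0,0,0],[0,0,0]], "grip": [1,1,1,1,1,1,1,1,1,1]}}

```text
clock: 17.4
tool_pos: [0.5385, 0.2146, 0.354]
eef_rot: [-0.223, 0.975, 0.0, 0.0]
contact_force: [0.7, 0.4, 0.8]
opening: 1.001
finger_force: 0.0
```

Run:
```python
from h import *
np.set_printoptions(precision=4,suppress=True)
s=r.get_state(); M=R.from_quat(s["eef_rot"]).as_matrix(); print(s["clock"],s["tool_pos"],s["q"],np.degrees(np.arctan2(M[1,1],M[0,1])),M[:,2])
c,im=snap("w8")
h=cv2.cvtColor(im,cv2.COLOR_BGR2HSV); m=cv2.inRange(h,np.array([106,150,80]),np.array([124,255,255]))
N,L,S,C=cv2.connectedComponentsWithStats(m); print([(S[i].tolist(),C[i]) for i in range(1,N) if S[i][4]>80])
ctr=np.array([.5382,.2138,0]); a=np.radians(115.8); y=np.array([np.cos(a),np.sin(a),0]);x=np.array([y[1],-y[0],0])
for k in(-1,1): print("outer faces at grip",[proj(None,ctr+[0,0,.188]+k*.028*y+e*.009*x,c) for e in(-1,1)],"top",[proj(None,ctr+[0,0,.224]+k*.032*y+e*.009*x,c) for e in(-1,1)])
```

```text
17.4 [0.5385 0.2146 0.354 ] [-0.255   0.581  -0.3446  1.6368  0.2277  0.9632  1.3423] 115.7513273304805 [ 0.0002  0.0002 -1.    ]
[([264, 210, 28, 50, 615], array([278.9528, 232.265 ])), ([335, 210, 28, 51, 839], array([348.9046, 235.7557])), ([202, 393, 71, 21, 474], array([243.0359, 401.8017])), ([291, 399, 61, 34, 1068], array([323.6105, 416.529 ])), ([219, 409, 30, 22, 188], array([232.6702, 419.484 ])), ([244, 414, 24, 29, 178], array([255.4944, 425.5337]))]
outer faces at grip [array([273.7304, 221.0437]), array([274.5459, 245.2712])] top [array([260.9684, 235.63  ]), array([262.1981, 263.1975])]
outer faces at grip [array([353.0347, 220.9704]), array([352.2821, 245.2063])] top [array([365.6635, 235.5389]), array([364.5091, 263.1187])]
```

View pics/w8.png

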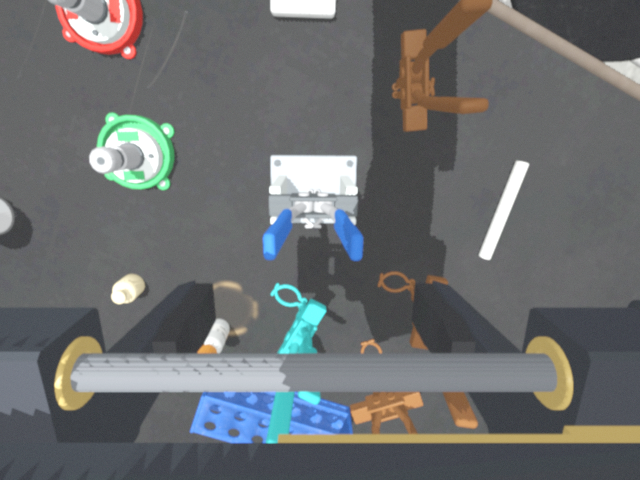

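Call:
{"api": "play_rows", "payload": {"translation": [[0,0,0.03],[0,0,0.04],[0,0,0.03],[0,0,0.014],[0,0,0.005],[0,0,0],[0,0,0],[0,0,0],[0,0,0],[0,0,0],[0,0,0],[0,0,0],[0,0,0],[0,0,0]], "delta_rot": [[0,0,0],[0,0,0],[0,0,0],[0,0,0],[0,0,0],[0,0,0],[0,0,0],[0,0,0],[0,0,0],[0,0,0],[0,0,0],[0,0,0],[0,0,0],[0,0,0]], "grip": [1,1,1,1,1,1,-1,-1,-1,-1,-1,-1,-1,-1], "squeeze": 35}}

```text
clock: 19.2
tool_pos: [0.5389, 0.2146, 0.2362]
eef_rot: [-0.223, 0.975, -0.0, 0.001]
contact_force: [-0.0, -2.3, 9.4]
opening: 0.435
finger_force: 35.0
```

Call:
{"api": "play_rows", "payload": {"translation": [[0,0,0],[0,0,-0.005],[0,0,-0.015],[0,0,-0.025],[0,0,-0.03],[0,0,-0.02],[0,0,-0.005],[0,0,0],[0,0,0]], "delta_rot": [[0,0,0],[0,0,0],[0,0,0],[0,0,0],[0,0,0],[0,0,0],[0,0,0],[0,0,0],[0,0,0]], "grip": [-1,-1,-1,-1,-1,-1,-1,-1,-1], "squeeze": 35}}

```text
clock: 20.32
tool_pos: [0.5373, 0.2144, 0.3337]
eef_rot: [-0.223, 0.975, -0.0, -0.001]
contact_force: [0.1, 0.5, -3.0]
opening: 0.438
finger_force: 35.0
```

Run:
```python
from h import *
np.set_printoptions(precision=4,suppress=True)
s=r.get_state(); print(s["clock"],s["tool_pos"],s["opening"],s["contact_force"],s["moment"])
c,im=snap("w9"); side=r.snapshot("side"); cv2.imwrite("pics/side9.png",side)
p=s["tool_pos"]; print(proj("side",p-[0,0,.235-.018]))
u,v=proj("side",p-[0,0,.12]).astype(int); sc=side[v-75:v+75,u-50:u+50]
cv2.imwrite("pics/m9.png",np.hstack([cv2.resize(sc,(320,480),interpolation=cv2.INTER_CUBIC),im[:, 80:560]]))
print(u,v)
```

```text
20.325 [0.5373 0.2144 0.3337] 0.43801620429614163 [ 0.1323  0.4637 -3.0376] [ 0.0528 -0.0575 -0.0053]
[304.438  218.0424]
303 181
```

View pics/m9.png

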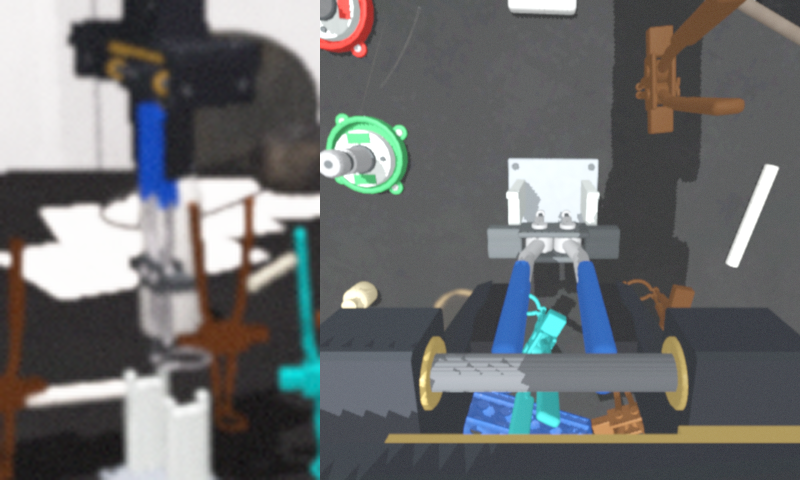

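Run:
```python
from h import *
np.set_printoptions(precision=4,suppress=True,linewidth=200)
rays=[]
for nm,(u,v) in dict(w7=(273,269),w8=(103,160),w9=(95,163)).items():
    c,im=load(nm); g=cv2.cvtColor(im,cv2.COLOR_BGR2GRAY); k=20
    G=cv2.resize(g[v-k:v+k,max(u-k,0):u+k],None,fx=4,fy=4,interpolation=cv2.INTER_CUBIC)
    hc=cv2.HoughCircles(G,cv2.HOUGH_GRADIENT,1,30,param1=120,param2=12,minRadius=32,maxRadius=64)
    for h in (hc[0][:3] if hc is not None else []):
        q=h[:2]/4+[max(u-k,0),v-k]-.375; print(nm,q,h[2]/4,atz(None,*q,.080,c))
    rays.append(ray(None,u,v,c)); print("  manual",atz(None,u,v,.080,c))
    # tags
    hs=cv2.cvtColor(im,cv2.COLOR_BGR2HSV); m=cv2.inRange(hs,np.array([45,110,40]),np.array([80,255,255]))
    uv=proj(None,[.5852,.011,.019],c); N,L,S,C=cv2.connectedComponentsWithStats(m)
    for i in range(1,N):
        if np.hypot(*(C[i]-uv))<60 and S[i][4]>20: print("  green",S[i],C[i],atz(None,*C[i],.019,c),atz(None,*C[i],.012,c))
print("tri",tri(rays))
# pliers in w9
c,im=load("w9"); g=cv2.cvtColor(im,cv2.COLOR_BGR2GRAY); s=r.get_state(); p=s["tool_pos"]; M=R.from_quat(s["eef_rot"]).as_matrix()
o=np.array([0,0,.1432])
for z in (.006,-.006):
  for x in (-.01,.01):
    print("ear x,z",x,z,[proj(None,p+M@(o+[-x,k*.042,-z]),c) for k in(-1,1)])
print("block top near/far",[proj(None,p+M@(o+[-x,0,-.013]),c) for x in(-.01,.01)])
for col in (256,262,366,372): print(col,"rows210-270",g[210:270:1,col])
print("row240",g[240,240:256],g[240,370:388])
```

```text
w7 [273.25 266.  ] 12.225 [0.5864 0.0118 0.08  ]
w7 [264.25 258.25] 8.925 [0.5768 0.0017 0.08  ]
  manual [0.5901 0.0114 0.08  ]
  green [248 214  64  52 242] [291.3182 231.1364] [0.5615 0.0296 0.019 ] [0.5635 0.0292 0.012 ]
  green [250 224  20  44 156] [255.5705 242.1538] [ 0.5766 -0.0178  0.019 ] [ 0.5788 -0.019   0.012 ]
  green [295 235  10  33  71] [300.8451 250.5211] [0.5883 0.0418 0.019 ] [0.5907 0.0415 0.012 ]
  green [286 261   7   6  31] [288.9032 263.6452] [0.6069 0.0256 0.019 ] [0.6096 0.025  0.012 ]
w8 [101.75 158.75] 12.95 [0.5879 0.0111 0.08  ]
w8 [114.   159.25] 10.75 [0.5832 0.0219 0.08  ]
  manual [0.5885 0.0125 0.08  ]
  green [  97  113   78   77 1520] [142.5526 147.3559] [0.5755 0.0194 0.019 ] [0.5772 0.0167 0.012 ]
  green [119 133  18   7  72] [126.1667 136.5417] [ 0.5722 -0.0006  0.019 ] [ 0.5739 -0.0037  0.012 ]
  green [124 171  20  11 131] [133.7099 175.1603] [0.6096 0.0199 0.019 ] [0.6119 0.0172 0.012 ]
w9 [ 89.75 162.  ] 14.125 [0.5873 0.0113 0.08  ]
w9 [100.75 163.25] 12.425 [0.5841 0.0206 0.08  ]
  manual [0.5861 0.0158 0.08  ]
  green [  86  114   82 
[... 1079 characters left out ...]
96  97  94  93  92  93  97  96  96]
366 rows210-270 [ 67  62  68  62  65  62  61  65  62  64  64  61  62  67  73  83  91  95  99 102 110 111 110 113 113 113 112 109 109 109 111 109 111 111 112 112 109 113 110 109 109 112 113 112 110 112 109 103  97
  72  60  62  59  63  64  66  63  61  63  61]
372 rows210-270 [ 64  62  62  65  69  62  65  64  64  65  63  63  64  64  72  83  89  91 100 101 108 109 110 111 110 111 112 108 112 109 106 111 108 112 113 111 114 110 111 110 110 109 111 111 110 110 110 104  93
  72  62  66  64  64  67  61  64  64  67  64]
row240 [ 97  93  95  95  96  93  97 114 150 165 166 165 167 167 165 166] [110 109 106 111 111 109 108 110 103  89  68  65  64  61  63  61  64  62]
```

Call:
{"api": "play_rows", "payload": {"translation": [[0.0128,-0.0409,0],[0.0128,-0.0409,0],[0.0128,-0.0409,0],[0.0128,-0.0409,0],[0.0128,-0.0409,0],[0,0,0.01],[0,0,0.005],[0,0,0],[0,0,0]], "delta_rot": [[0,0,0],[0,0,0],[0,0,0],[0,0,0],[0,0,0],[0,0,0],[0,0,0],[0,0,0],[0,0,0]], "grip": [-1,-1,-1,-1,-1,-1,-1,-1,-1], "squeeze": 35}}

```text
clock: 21.55
tool_pos: [0.5692, 0.0041, 0.3199]
eef_rot: [-0.224, 0.975, 0.0, 0.0]
contact_force: [-0.2, -0.7, -2.0]
opening: 0.435
finger_force: 35.0
```

Run:
```python
from h import *
np.set_printoptions(precision=4,suppress=True,linewidth=200)
s=r.get_state(); p=s["tool_pos"]; M=R.from_quat(s["eef_rot"]).as_matrix(); print(s["clock"],p,s["opening"])
im=r.snapshot("side"); cv2.imwrite("pics/side10.png",im)
rc=p+M@np.array([-.0205,0,.2182]); print("ring pred",rc)
a=np.linspace(0,2*np.pi,90)
def ext(ct,rad):
    P=np.array([proj("side",ct+[rad*np.cos(t),rad*np.sin(t),0]) for t in a]); return P.min(0),P.max(0)
print("ring ext pred",ext(rc,.021)); st=np.array([.587,.0113,.080]); print("shaft top pred",ext(st,.013),"groove",proj("side",st-[0,0,.0195]), "nest rim",ext(np.array([.5852,.011,.016]),.041))
for t in ["pliers","stub_green"]:
    for d in r.silhouettes("side",t)[:4]:
        m=d["pixels"]; v,u=np.nonzero(m)
        if abs(u.mean()-proj("side",rc)[0])<40 and abs(v.mean()-proj("side",rc)[1])<90:
            print(t,d["confidence"],u.min(),u.max(),v.min(),v.max())
            for row in range(v.max()-24,v.max()+1): q=u[v==row]; print(row,(q.min(),q.max()) if len(q) else None,end="; ")
            print()
g=cv2.cvtColor(im,cv2.COLOR_BGR2GRAY); print(g[225:275,305:350:1])
```

```text
21.55 [0.5692 0.0041 0.3199] 0.43460410587991294
ring pred [0.5877 0.0132 0.1017]
ring ext pred (array([320.3519, 250.719 ]), array([339.3073, 258.5174]))
shaft top pred (array([323.7526, 261.2911]), array([335.4129, 266.2988])) groove [329.5837 271.6197] nest rim (array([310.8455, 280.9005]), array([346.8183, 298.1559]))
pliers 0.94 342 371 179 254
230 (np.int64(350), np.int64(361)); 231 (np.int64(351), np.int64(360)); 232 (np.int64(351), np.int64(360)); 233 (np.int64(351), np.int64(360)); 234 (np.int64(351), np.int64(359)); 235 (np.int64(351), np.int64(359)); 236 (np.int64(351), np.int64(359)); 237 (np.int64(351), np.int64(359)); 238 (np.int64(351), np.int64(359)); 239 (np.int64(352), np.int64(359)); 240 (np.int64(352), np.int64(359)); 241 (np.int64(352), np.int64(358)); 242 (np.int64(352), np.int64(358)); 243 (np.int64(352), np.int64(357)); 244 (np.int64(353), np.int64(354)); 245 (np.int64(353), np.int64(354)); 246 (np.int64(353), np.int64(354)); 247 (np.int64(353), np.int64(355)); 248 (np.int64(353), np.int64(357)); 249 (np.int64(353), np.int64(357)); 250 (np.int64(353), np.int64
[... 2019 characters left out ...]
)); 284 (np.int64(323), np.int64(339)); 285 (np.int64(321), np.int64(340)); 286 (np.int64(320), np.int64(342)); 287 (np.int64(319), np.int64(342)); 288 (np.int64(319), np.int64(343)); 289 (np.int64(318), np.int64(343)); 290 (np.int64(318), np.int64(343)); 291 (np.int64(318), np.int64(343)); 292 (np.int64(318), np.int64(343)); 293 (np.int64(318), np.int64(342)); 294 (np.int64(318), np.int64(341)); 295 (np.int64(319), np.int64(339)); 296 (np.int64(321), np.int64(336)); 297 (np.int64(327), np.int64(327)); 
[[163  93  56 ... 134 132 132]
 [163  95  58 ... 123 128 131]
 [164  98  55 ... 110 120 129]
 ...
 [ 28  28  27 ...  26  27  30]
 [ 23  24  29 ...  26  25  26]
 [ 30  21  24 ...  30  28  28]]
```

Run:
```python
from h import *
np.set_printoptions(precision=2,suppress=True,linewidth=220)
im=cv2.imread("pics/side10.png"); g=cv2.cvtColor(im,cv2.COLOR_BGR2GRAY)
print("cols 314-345"); 
for v in range(248,284,1): print(v,g[v,314:346])
c=cal("side")
for z in (.024,.04,.0605,.07): print(z,proj("side",[.587,.0113,z]),proj("side",[.600,.0113,z]),proj("side",[.574,.0113,z]))
# top camera check
t=r.snapshot("top"); cv2.imwrite("pics/top10.png",t)
for n in ["stub_green","pliers"]:
    for d in r.silhouettes("top",n)[:3]:
        v,u=np.nonzero(d["pixels"]); print(n,d["confidence"],u.min(),u.max(),v.min(),v.max())
print(proj("top",[.587,.0113,.019]),proj("top",[.5877,.0132,.102]))
```

```text
cols 314-345
248 [193 192 176 149 114  92  90 119 148 153 129  90  57  49  43  47  47  45  44  44  48  47  50  50  50  50  44  49  49  42  39  38]
249 [196 189 177 143 102  74  80 113 140 145 126  93  65  56  56  58  56  55  52  50  47  49  42  47  46  48  48  48  46  47  46  45]
250 [195 193 177 145  98  70  69 101 126 129 115  96  78  81  80  86  87  76  71  69  63  59  50  47  47  48  47  46  51  46  49  48]
251 [196 193 177 146  99  68  64  79 102 107 105 102 105 107 111 113 114 109 102  98  90  80  72  57  52  42  47  48  49  46  47  48]
252 [195 190 177 144 100  74  67  74  82  90  98 103 108 111 112 111 113 110 109 111 110 101  92  72  61  51  52  46  46  48  46  46]
253 [197 194 183 151 118  92  97  96  90  84  80  85  83  82  81  79  79  80  86  91  99 103 101  94  79  57  49  44  48  45  50  47]
254 [195 195 187 171 143 127 133 125 101  77  66  62  59  56  54  55  57  57  60  65  76  83 100 116 101  76  52  48  51  48  52  47]
255 [200 195 193 178 161 153 144 133 104  77  67  61  52  51  54  49  53  51  53  53  60  77 110 136 123  83  57  49  49  47  46  50]
256 [193 194 18
[... 3366 characters left out ...]
3  65  64  63  90 134 163 178 187 186 186 184 178 165 148 124  91  58  37  34  27  28  26  26  25  24]
282 [ 48  55  58  66  81  92 102 111 108 104 113 139 166 180 186 185 184 187 177 168 142 125  92  71  55  50  41  31  28  27  26  29]
283 [ 57  70  85 102 116 138 159 172 177 165 146 152 168 179 187 187 186 185 178 168 149 127 103  78  76  68  58  49  40  35  28  24]
0.024 [329.59 286.03] [335.29 285.83] [323.89 286.22]
0.04 [329.59 279.76] [335.32 279.57] [323.85 279.95]
0.0605 [329.58 271.62] [335.35 271.43] [323.81 271.81]
0.07 [329.58 267.81] [335.37 267.62] [323.79 267.99]
pliers 0.92 209 247 162 205
pliers 0.89 210 244 291 326
pliers 0.7 150 201 203 241
[332.02 227.15] [332.22 223.05]
```

Call:
{"api": "play_rows", "payload": {"translation": [[0,-0.001,0],[0,0,0.008],[0,0,0.005],[0,0,0],[0,0,0]], "delta_rot": [[0,0,0],[0,0,0],[0,0,0],[0,0,0],[0,0,0]], "grip": [-1,-1,-1,-1,-1], "squeeze": 35}}

```text
clock: 22.48
tool_pos: [0.5697, 0.0019, 0.3067]
eef_rot: [-0.223, 0.975, 0.0, 0.0]
contact_force: [1.0, 0.2, -3.1]
opening: 0.439
finger_force: 35.0
```

Call:
{"api": "play_rows", "payload": {"translation": [[0,0,0.003],[0,0,0.004],[0,0,0.004],[0,0,0],[0,0,0]], "delta_rot": [[0,0,0],[0,0,0],[0,0,0],[0,0,0],[0,0,0]], "grip": [-1,-1,-1,-1,-1], "squeeze": 35}}

```text
clock: 23.1
tool_pos: [0.5697, 0.0019, 0.2957]
eef_rot: [-0.223, 0.975, 0.0, 0.0]
contact_force: [-0.4, -0.7, -2.6]
opening: 0.436
finger_force: 35.0
```

Run:
```python
from h import *
np.set_printoptions(precision=4,suppress=True,linewidth=200)
s=r.get_state(); p=s["tool_pos"]; M=R.from_quat(s["eef_rot"]).as_matrix(); print(s["clock"],p,s["contact_force"],s["moment"],s["opening"])
print("ring",p+M@np.array([-.0205,0,.2182]))
```

```text
23.1 [0.5697 0.0019 0.2957] [-0.375  -0.6709 -2.5907] [ 0.0794 -0.0158  0.0278] 0.43644744462958573
ring [0.5882 0.0108 0.0775]
```

Call:
{"api": "play_rows", "payload": {"translation": [[0,0,0.003],[0,0,0.003],[0,0,0.002],[0,0,0],[0,0,0]], "delta_rot": [[0,0,0],[0,0,0],[0,0,0],[0,0,0],[0,0,0]], "grip": [-1,-1,-1,-1,-1], "squeeze": 35}}

```text
clock: 23.72
tool_pos: [0.5697, 0.0019, 0.2877]
eef_rot: [-0.223, 0.975, 0.0, 0.0]
contact_force: [-0.6, 1.2, -2.0]
opening: 0.435
finger_force: 35.0
```

Call:
{"api": "play_rows", "payload": {"translation": [[0,0,0.003],[0,0,0.003],[0,0,0.003],[0,0,0],[0,0,0],[0,0,0]], "delta_rot": [[0,0,0],[0,0,0],[0,0,0],[0,0,0],[0,0,0],[0,0,0]], "grip": [-1,-1,-1,-1,-1,-1], "squeeze": 35}}

```text
clock: 24.48
tool_pos: [0.5697, 0.0018, 0.2788]
eef_rot: [-0.223, 0.975, 0.0, 0.0]
contact_force: [0.2, -0.1, -2.8]
opening: 0.437
finger_force: 35.0
```

Run:
```python
from h import *
np.set_printoptions(precision=4,suppress=True,linewidth=220)
s=r.get_state(); p=s["tool_pos"]; M=R.from_quat(s["eef_rot"]).as_matrix(); print(s["clock"],p,s["contact_force"],s["moment"],s["opening"],s["finger_force"])
rc=p+M@np.array([-.0205,0,.2182]); print("ring",rc,proj("side",rc),"groove",proj("side",[.588,.0112,.0605]))
im=r.snapshot("side"); cv2.imwrite("pics/side11.png",im); g=cv2.cvtColor(im,cv2.COLOR_BGR2GRAY)
for v in range(262,284): print(v,g[v,314:346])
c,im=snap("w11"); g=cv2.cvtColor(im,cv2.COLOR_BGR2GRAY)
o=np.array([0,0,.1432])
for z in (.006,-.006): print([proj(None,p+M@(o+[-x,k*.042,-z]),c) for k in(-1,1) for x in (-.01,.01)])
for col in (256,262,366,372): print(col,g[215:268,col])
print("240",g[240,240:256],g[240,370:388])
```

```text
24.475 [0.5697 0.0018 0.2788] [ 0.2171 -0.0732 -2.7935] [ 0.055  -0.0033 -0.0224] 0.4366983164535149 34.999424745328724
ring [0.5882 0.0108 0.0606] [330.1344 271.663 ] groove [330.0313 271.6249]
262 [143 139 146 158 162 154 133 127 141 144 142 132 115  98  87  79  77  79  78  76  62  47  28  27  29  25  27  25  30  24  25  28]
263 [128 127 135 152 159 151 134 127 146 153 140 129 113 110 109  93  88  92 102  98  89  64  41  30  27  27  30  30  25  28  28  30]
264 [122 126 127 140 149 136 116 123 153 161 150 131 121 123 117 111 101 104 113 118 110  84  58  32  32  30  27  28  27  26  26  27]
265 [108 106 102 111 116 106  89 111 153 167 158 138 130 128 132 133 122 123 127 127 125 104  78  45  27  25  26  27  26  30  26  29]
266 [ 78  66  65  74  74  70  68  99 148 169 161 149 137 142 151 156 145 142 144 143 140 122  89  49  33  29  27  27  27  22  28  32]
267 [ 44  42  42  48  59  55  56  93 139 163 160 147 143 144 158 164 159 153 148 149 153 130  91  56  29  28  31  24  29  31  24  28]
268 [ 24  28  34  48  59  59  52  76 116 138 139 140 140 144 154 155 152 156 154 156 156 135  98  60 
[... 2592 characters left out ...]
161 160 160 160 159 162 163 160 162 161 162 162 161 163 161 160 157 157 154 140 114  95  89  93  90  91  93  89  90  92]
366 [ 91  95  94  93  89  90  91  85  74  69  90 103 108 115 132 152 159 162 164 162 163 161 158 160 157 158 161 162 163 163 163 161 161 161 160 161 160 162 160 161 158 155 151 126  84  63  59  61  61  60  60  57  59]
372 [ 92  92  93  92  92  92  93  92  85  75  87 104 108 110 128 151 159 161 163 163 162 161 158 159 159 159 160 161 162 161 161 162 160 162 161 160 161 159 161 159 159 155 149 122  83  61  60  60  62  62  59  60  62]
240 [ 92  92  93  91  90  92  94 110 144 157 159 160 159 160 160 161] [159 160 159 157 158 160 158 154 143 121  96  92  91  90  90  92  91  93]
```

Call:
{"api": "play_rows", "payload": {"translation": [[0,0,-0.001],[0,0,0],[0,0,0],[0,0,0],[0,0,0],[0,0,0]], "delta_rot": [[0,0,0],[0,0,0],[0,0,0],[0,0,0],[0,0,0],[0,0,0]], "grip": [-1,-1,-1,-1,-1,-1], "squeeze": 35}}

```text
clock: 25.32
tool_pos: [0.5696, 0.0018, 0.2797]
eef_rot: [-0.223, 0.975, 0.0, 0.0]
contact_force: [0.3, -1.1, -3.2]
opening: 0.432
finger_force: 35.0
```

Run:
```python
from h import *
s=r.get_state(); print(s["tool_pos"],s["contact_force"],abs(s["qd"]).max(),s["finger_force"],s["opening"]); print(r.finish_job())
```

```text
[0.56962621 0.00184553 0.27970782] [ 0.32054639 -1.13630209 -3.18078126] 0.0015638007675198658 34.99944141483866 0.4322881373953138
the job is handed in; nothing more can be done
None
```

I handed the job in at about 25 s, but no verdict came back. By my measurements both stubs are flat in their nests, and the squeezed pliers hold the spread ring round the green stub within about 1–2 mm of groove height, with no sign of load on the stub; I viewed 11 pictures, one over the limit of 10.

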